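Clamp a brass plate for engraving to one click of the torque knob

ROBOT

A 6-joint arm with a two-finger parallel gripper is mounted at the origin on the work surface. World frame = base frame: x ahead of the robot, y to its left, z up, the work surface at z = 0. Lengths are in m, angles in degrees, forces in N, time in s.
With the tool pointing down it reaches from about 0.3 to 0.875 m from the base axis. Payload 6.4 kg.
Tool frame: the origin (TCP) lies at the very end of the fingers, on their centre line; the grasp point (between the pads) lies 19 mm behind it; z points along the fingers, y is the line along which they close (so a half turn about z gives the same grasp; the last joint's range is limited). The gripper opens to 85 mm and grips with 20 to 120 N. Pads are 22 mm wide; open, the fingers measure 114 mm over their backs; the gripper's body (76 mm by 85 mm) begins 54 mm behind the grasp point. The pads swing forward as they close: fully open they stand 13 mm farther back than shut.
Start: joints at [-83.956, 10.359, 92.074, -0, 77.567, -11.82], TCP at [0.176, -0.547, 0.231] pointing down, gripper open.
Joint ranges: [-171.53, 171.53], [-51.25, 118.39], [17.06, 147.69], [-65.23, 245.23], [0, 150.52], [-178.68, 178.68]. Speed limits (degrees/s): [147.25, 147.25, 172.46, 180, 180, 180].

INTERFACE

Orientations are given as a 3x3 rotation matrix whose columns are the frame's x, y, z axes.
In Python, from rig import robot, ungrasp, clamp, ik, eyes, ticket, nets gives the robot as it stands. Calls block until the motion is done:
- robot.reach(position, orientation): joint-space move of the TCP to a pose.
- robot.move_linear(position, v=0.15, attitude=None, threshold=None): straight line of the TCP; attitude=None keeps the orientation; v is the mean speed in m/s. With threshold (N) it stops when the force on the tool has changed by that much, and returns True; else False.
- robot.movej(angles): joint-space move.
- ungrasp() and clamp(grip_force=None): open the fingers fully, or close them until they stop; grip_force is the grip in N (None keeps the last).
- robot.hold(seconds).
- ik(position, orientation): joint angles nearest the present ones, or None.
- eyes.capture(name): name is "scene" or "top"; returns the picture (384x512x3 uint8, red, green, blue); there is no depth.
- eyes.camera_params(name): a dict with "mtx" (3x3 intrinsics, pixels), "T" (4x4, takes a point from camera to world coordinates). Camera axes: x right, y up, looking along -z (the intrinsics and any distortion apply to the point x, -y, -z); pixel columns grow to the right and rows downward; lengths in m; the calibration is good to about 2 mm. A picture is of the moment at which its call begins. camera_params takes no time and is no camera call.
A pose or a line that the arm cannot do raises robot.Unreachable and nothing moves.
- ticket.hand_in(): hands the job in; it is judged then, once.
Trained networks look in the newest picture that a camera, given by its name, has taken for a name from the list of things; names that differ only in an ending like _2 or _b are one class to them, and where a whole thing is asked for, a point or a joint stands for the part that bears it (a point fixed in the world has none). Each returns a list of dicts, best first, with "score" (0 to 1); they miss things now and then, are a little off and sometimes report something else, mostly with a low value. They report only what shows in the picture. A call takes as long as a camera call.
- nets.outline_of(target, camera): "mask" (384x512 bool, what is visible of it) and "location" ([column, row] in pixels, amid what is visible of it).
- nets.mark_of(target, camera): "location" ([column, row] in pixels: a listed point, or the origin of a listed thing).
Readings, each from a call of its own:
- robot.read_time(): time.
- robot.read_qpos(): joint angles.
- robot.read_joint_velocities(): joint speeds.
- robot.read_joint_efforts(): joint torques, N m.
- robot.read_ee_pos(): TCP position.
- robot.read_ee_rot(): TCP orientation.
- robot.read_contact_force(): force on the tool from outside, world axes, zero at the start.
- robot.read_moment(): the same for the moment, N m.
- robot.read_gripper_width(): finger opening in m.
- robot.read_grasp_force(): force on a finger pad.
Only numpy, scipy, OpenCV 4.12 (cv2) and the standard library are available. Lean on these libraries where they do the work, as an engineer would, in place of code of your own. Each camera call takes 0.05 s, during which the arm holds its last target. There are 200 camera calls.

TASK

Set the brass plate up for engraving: lay it flat on the bed of the green clamp, its far end under the pressing foot, touching the end pin and both side pins. Then tighten the clamp's black knob clockwise until it clicks once, no second click, so that the plate is held fast, and let go; leave the copper plate, bowl, coffee pot and hammer where they are.

Things in the scene. Friction and masses are not known exactly. Their poses are not given: they have to be found in the camera images.
- clamp: Green cast clamp bolted to the bench. Origin: on the bench under the knob's axis; +x along the bed away from its open near end, +y towards the column, z up. Bed: flat, 20 mm high, x = -165 to +40 mm, y = -47 to +55 mm. The column stands at y = +70 to +106 mm; its arm (38 mm wide) reaches back to the knob's axis, 55 to 89 mm above the bench. Nothing else stands over the bed but three pins.
- end_pin (a point): Foot of the end pin on the bed: upright steel pin, 10 mm diameter, 12 mm tall, at x = +35, y = 0 mm of the clamp. The plate's far end belongs against it.
- side_pin_far (a point): Foot of the far side pin on the bed: the same kind of pin, at x = +15, y = +25 mm of the clamp. The plate's left (+y) long edge belongs against both side pins.
- side_pin_near (a point): Foot of the near side pin on the bed: the same kind of pin, at x = -135, y = +25 mm of the clamp.
- seat (a point): Point on the bed's top, 20 mm above the bench, where the centre of the plate's underside belongs when the plate touches all three pins, its length along the clamp's x. At x = -60, y = 0 mm of the clamp; same axes.
- foot_place (a point): Point on the bed's top straight under the pressing foot: a brass disc, 32 mm diameter, hung on the knob's screw spindle. At the start it hangs 11 to 15 mm above the bed (not known how high), so the 8 mm plate passes under it. It goes down as the knob is turned clockwise and does not turn itself.
- knob_axis (a point): Point on the knob's vertical axis, 122 mm above the bench (fixed to the clamp). Black fluted round knob, 50 mm diameter, 36 mm tall, to be gripped across its sides in any direction; at the start its top is 137 to 141 mm above the bench. Clockwise seen from above tightens; it then sinks 2.5 mm per rad. Anticlockwise loosens. Let go, the spindle does not run back.
- torque_knob (a joint): Angle of the knob on its own spindle, rad, clockwise positive: near 0 while it drives the spindle (0.3 to 0.4 N m), 0.785 clicked once, 1.571 twice. After 1.4 to 2.6 rad of turning the foot meets the plate; within 0.6 rad more the torque reaches about 0.6 N m, where the detent gives: the torque falls, at 0.4 changes sign, and past 0.5 the knob is drawn on to 0.785. Turned back, it slips out.
- brass_plate: Flat yellow brass plate, 180 x 40 x 8 mm, 0.36 to 0.64 kg, lying loose on the bench. Origin: centre of its underside; x along its length, y along its width, z up. Either end may go first.
- copper_plate: Reddish copper plate of the same size, lying loose beside it; to be left alone. Origin: centre of its underside.
- tin_bowl: Tinned bowl, 124 mm wide, 50 mm high, standing on the bench; to be left alone. Origin: centre of its underside.
- coffee_pot: Copper coffee pot, 80 mm wide, 78 mm high, with a long brass handle along its +x that ends 155 mm from its axis, 97 mm high; to be left alone. Origin: centre of its underside.
- chasing_hammer: Hammer about 230 mm long lying on the bench; to be left alone. Origin: on the bench under the hammer; x along its handle towards the head.

How it is judged (in metres and radians):
On the way, in this order (a step that is already met when the one before it is completed fails the run):
1. the brass plate lies flat on the bed against the end pin and both side pins, before the knob has clicked (x of brass_plate in the frame of seat between -0.0035 and 0.0035 m and y of brass_plate in the frame of seat between -0.0035 and 0.0035 m and z of brass_plate in the frame of seat below 0.002 m and angle between the x axis of brass_plate and the x axis of seat, either way round below 0.045 rad and value of joint torque_knob below 0.2 rad), for 0.2 s.
2. the knob has clicked once with the plate held fast (value of joint torque_knob above 0.5 rad and contact force between clamp and brass_plate above 40 N), for 0.1 s.
At the end, for the whole second after the job is handed in: the brass plate lies flat on the bed, within 3.5 mm of touching the end and side pins and 0.045 rad of straight; the knob stands one click on (0.6 to 0.95 rad on its spindle); the plate is clamped (contact forces of foot, bed and pins on it sum to over 40 N) and at rest (x of brass_plate in the frame of seat between -0.0035 and 0.0035 m and y of brass_plate in the frame of seat between -0.0035 and 0.0035 m and z of brass_plate in the frame of seat below 0.002 m and angle between the x axis of brass_plate and the x axis of seat, either way round below 0.045 rad and value of joint torque_knob between 0.6 and 0.95 rad and contact force between clamp and brass_plate above 40 N and linear speed of brass_plate below 0.01 m/s).
It fails at once if the knob is turned on towards a second click (value of joint torque_knob above 1.1 rad).
It fails at once if the copper plate, bowl, coffee pot or hammer is moved by more than 25 mm (distance of any of copper_plate, tin_bowl, coffee_pot, chasing_hammer from where it was at the start of the episode above 0.025 m).
It also fails if it takes over 72 s, if anything falls off the work surface, if the arm or the gripper's body presses on something with over 40 N, if the wrist force passes 120 N, or if a joint passes its speed limit or range.

## Working session

There is one attempt and no reset: what is moved stays moved. The work goes in short steps, each a Python script; the robot and the scene stay as the last script left them, time stands still between calls to the robot, and variables do not carry over. Pictures are saved under pics/ and viewed, at most 10 in all, crops included, and the job is handed in when it is done.

```bash
ls; mkdir -p pics; python3 - <<'E'
from rig import robot, eyes, nets
import cv2, numpy as np
for c in("scene","top"):
    im=eyes.capture(c); cv2.imwrite(f"pics/{c}0.png",im[:,:,::-1])
    p=eyes.camera_params(c); print(c,p)
    for n in["clamp","end_pin","side_pin_far","side_pin_near","seat","foot_place","knob_axis","brass_plate","copper_plate","tin_bowl","coffee_pot","chasing_hammer"]:
        r=nets.mark_of(n,c); print(n,[(np.round(d["location"],1).tolist(),round(d["score"],2)) for d in r[:2]])
print(robot.read_time())
E
```

```text
pics
rig.py
scene {'mtx': array([[358.37514648,   0.        , 252.43084728],
       [  0.        , 358.37514648, 188.71900975],
       [  0.        ,   0.        ,   1.        ]]), 'T': array([[ 0.67070345, -0.58507715,  0.45589649,  1.04083061],
       [ 0.74160922,  0.5180832 , -0.42615205, -0.36942168],
       [ 0.01313951,  0.62391869,  0.7813788 ,  0.85971077],
       [ 0.        ,  0.        ,  0.        ,  1.        ]])}
clamp [([298.3, 191.5], 0.66)]
end_pin [([306.3, 184.5], 0.58), ([309.2, 197.2], 0.56)]
side_pin_far [([307.2, 182.5], 0.83)]
side_pin_near [([263.9, 165.5], 0.97)]
seat [([280.3, 178.9], 0.8)]
foot_place [([306.7, 184.1], 0.57), ([295.0, 186.0], 0.56)]
knob_axis [([302.2, 163.9], 0.57)]
brass_plate [([300.3, 191.2], 0.66), ([266.4, 166.4], 0.65)]
copper_plate [([114.1, 264.2], 0.94), ([152.1, 336.0], 0.69)]
tin_bowl [([251.8, 285.0], 0.61)]
coffee_pot [([295.9, 128.6], 0.98)]
chasing_hammer [([153.4, 338.0], 0.91)]
top {'mtx': array([[433.27367026,   0.        , 258.6454424 ],
       [  0.        , 433.27367026, 188.37433273],
       [  0.        ,   0.        ,   1.        ]]), 'T': array([[-2.07380720e-02,  9.86487357e-01, -1.62519621e-01,
         4.09060294e-01],
       [-9.99780750e-01, -2.09329717e-02,  5.13250322e-04,
         2.59869322e-02],
       [-2.89570369e-03,  1.62494633e-01,  9.86705178e-01,
         1.31630439e+00],
       [ 0.00000000e+00,  0.00000000e+00,  0.00000000e+00,
         1.00000000e+00]])}
clamp [([205.8, 183.8], 0.73)]
end_pin [([202.6, 174.4], 0.59)]
side_pin_far [([193.4, 183.3], 0.9), ([137.5, 251.7], 0.26)]
side_pin_near [([205.0, 231.0], 0.97)]
seat [([212.3, 201.4], 0.93)]
foot_place [([199.6, 186.4], 0.87), ([211.7, 201.7], 0.67)]
knob_axis [([202.6, 180.1], 0.63)]
brass_plate [([325.2, 223.4], 0.73)]
copper_plate [([384.2, 232.1], 0.7)]
tin_bowl [([299.5, 140.7], 0.63)]
coffee_pot [([135.1, 250.8], 0.56)]
chasing_hammer [([382.0, 157.2], 0.9)]
1.3
```

```bash
python3 - <<'E'
import cv2
a=cv2.imread("pics/top0.png"); cv2.imwrite("pics/top0b.png",cv2.resize(a[90:330,90:430],None,fx=2.35,fy=2.35,interpolation=cv2.INTER_CUBIC))
E
```

```text
(no output)
```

View pics/top0b.png

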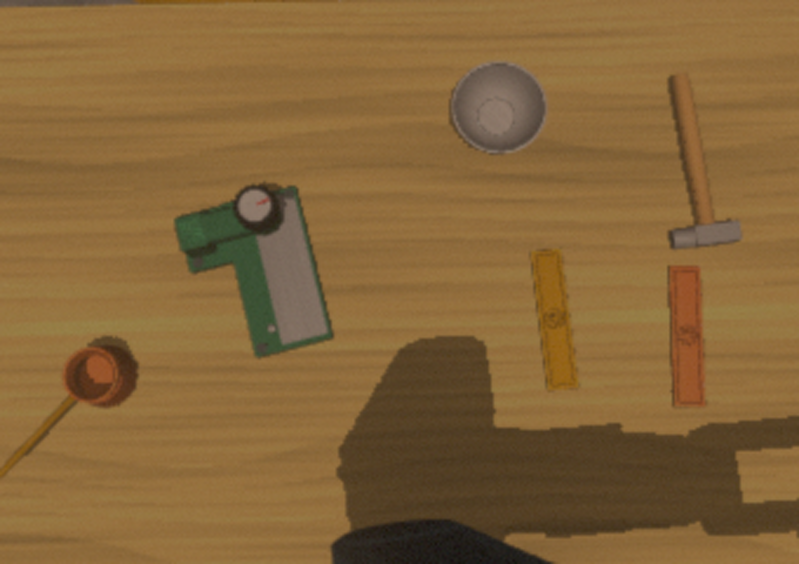

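View pics/scene0.png

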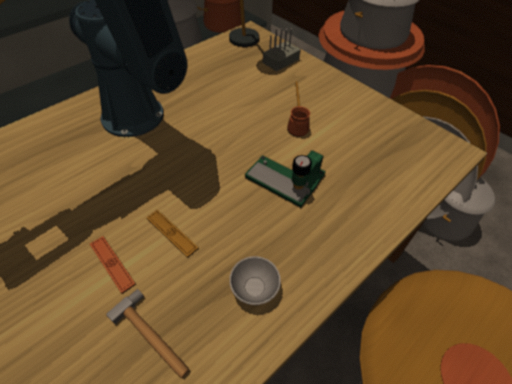

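The top view shows the clamp with its knob at (199,178) and near end at about (215,237), the brass plate at (326,226), the copper plate at (383,232), the bowl at (302,136), the hammer around (387,160) and the pot at (131,250). The scene view agrees, though its brass_plate marks landed on the clamp, so I'll use masks for the plate.

```bash
cat > h.py <<'E'
import numpy as np, cv2
from rig import robot, ungrasp, clamp, ik, eyes, ticket, nets
def proj(P,c):
    p=eyes.camera_params(c); T=p["T"]; q=(np.atleast_2d(P)-T[:3,3])@T[:3,:3]
    q=q*[1,-1,-1]; uv=q@p["mtx"].T; return uv[:,:2]/uv[:,2:]
def unproj(uv,z,c):
    p=eyes.camera_params(c); T=p["T"]; uv=np.atleast_2d(uv)
    d=np.c_[uv,np.ones(len(uv))]@np.linalg.inv(p["mtx"]).T*[1,-1,-1]@T[:3,:3].T
    return T[:3,3]+d*((z-T[2,3])/d[:,2])[:,None]
def Rd(a):  # tool down, tool y at world angle a (rad)
    y=np.array([np.cos(a),np.sin(a),0]); z=np.array([0,0,-1.]); return np.c_[np.cross(y,z),y,z]
def cl2w(pose,P):
    x,y,a=pose; P=np.atleast_2d(P); c,s=np.cos(a),np.sin(a)
    return np.c_[x+c*P[:,0]-s*P[:,1], y+s*P[:,0]+c*P[:,1], P[:,2]]
E
cat > m.py <<'E'
from h import *
from scipy.optimize import least_squares
pts={"end_pin":(35,0,20),"side_pin_far":(15,25,20),"side_pin_near":(-135,25,20),"seat":(-60,0,20),"foot_place":(0,0,20),"knob_axis":(0,0,122),"clamp":(0,0,0)}
A=[];O=[];C=[]
for c in("top","scene"):
    eyes.capture(c)
    for n,p in pts.items():
        for d in nets.mark_of(n,c)[:1]: A.append(np.array(p)/1e3);O.append(d["location"]);C.append(c)
A=np.array(A);O=np.array(O);C=np.array(C)
def res(q):
    W=cl2w(q,A);r=np.zeros_like(O)
    for c in("top","scene"): r[C==c]=proj(W[C==c],c)-O[C==c]
    return r.ravel()
s=least_squares(res,[.45,.15,.2],loss="soft_l1",f_scale=1.); print("clamp marks",s.x); print(np.round(res(s.x).reshape(-1,2),1).tolist())
im=eyes.capture("top"); ov=im.copy()
for n in("brass_plate","copper_plate"):
    for c in("top","scene"):
        for d in nets.outline_of(n,c)[:2]:
            k,_=cv2.findContours(d["mask"].astype(np.uint8),cv2.RETR_EXTERNAL,cv2.CHAIN_APPROX_NONE)
            k=max(k,key=cv2.contourArea)[:,0]
            W=unproj(k,.008,c)[:,:2]
            print(n,c,d["score"],d["mask"].sum(),cv2.minAreaRect((W*1e3).astype(np.float32)),"pix mean xy",unproj(np.argwhere(d["mask"])[:,::-1].mean(0),.008,c)[0])
for c in("top","scene"):
    im=eyes.capture(c); x0,y0=(150,140) if c=="top" else (225,130)
    z=cv2.resize(im[y0:y0+110,x0:x0+130],None,fx=6,fy=6,interpolation=cv2.INTER_CUBIC)[:,:,::-1].copy()
    def dr(P,cl=True,col=(0,0,255)):
        cv2.polylines(z,[(((proj(cl2w(s.x,np.array(P)/1e3),c)-[x0,y0]+.5)*6)).astype(int)],True,col,1)
    dr([(-165,-47,20),(40,-47,20),(40,55,20),(-165,55,20)])
    t=np.linspace(0,6.28,40); dr([(25*np.cos(a),25*np.sin(a),139) for a in t],col=(255,0,255))
    for p in((35,0),(15,25),(-135,25)): dr([(p[0]+5*np.cos(a),p[1]+5*np.sin(a),32) for a in t],col=(255,255,0))
    cv2.imwrite(f"pics/ov_{c}.png",z)
E
python3 m.py
```

```text
clamp marks [0.63966182 0.1940969  0.22142559]
[[0.1, -1.2], [0.1, -2.0], [0.5, -0.4], [-3.8, 1.4], [1.8, -0.3], [-3.8, -3.0], [0.1, 2.5], [-0.3, -1.7], [-2.1, 4.7], [-3.5, -4.2], [0.7, 0.7], [-2.2, 23.2], [3.6, -2.3], [0.1, -2.6]]
brass_plate top 0.83 809 ((506.4329528808594, -175.43939208984375), (182.11611938476562, 46.2996940612793), 3.8851284980773926) pix mean xy [ 0.50689195 -0.17414732  0.008     ]
brass_plate top 0.38 805 ((415.01641845703125, 459.7271728515625), (84.36471557617188, 211.8243865966797), 30.415592193603516) pix mean xy [0.43404757 0.42066624 0.008     ]
brass_plate scene 0.85 791 ((508.0970764160156, -174.6120147705078), (180.5425262451172, 39.88920211791992), 4.443195819854736) pix mean xy [ 0.51302773 -0.17475241  0.008     ]
copper_plate top 0.59 824 ((483.22235107421875, -341.8929748535156), (41.358192443847656, 177.20541381835938), 88.29808044433594) pix mean xy [ 0.48195102 -0.34182856  0.008     ]
copper_plate scene 0.79 990 ((483.1307373046875, -344.0072326660156), (40.293701171875, 182.9138946533203), 87.7693862915039) pix mean xy [ 0.48856624 -0.34435868  0.008     ]
```

View pics/ov_top.png

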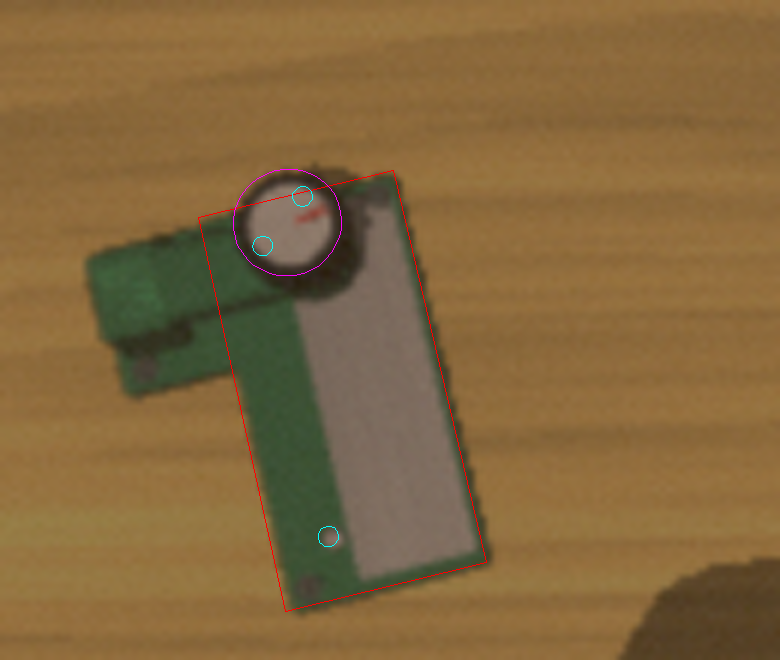

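View pics/ov_scene.png

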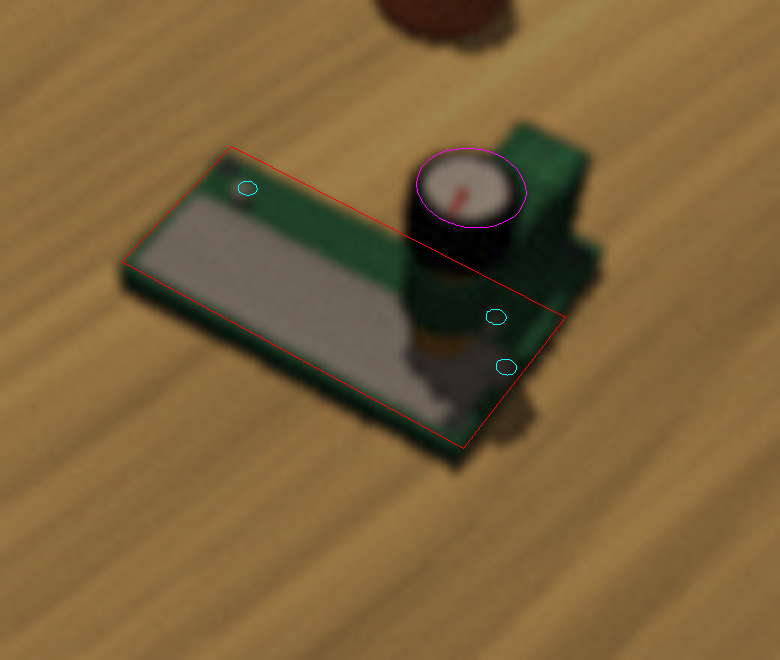

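The overlay fits to 1–2 mm; edges, near pin and knob all sit about 2 mm further toward −y, so I correct the clamp pose to (0.6387, 0.1923, 0.2214). Next I grasp the plate.

```bash
echo 'CL=(0.6387,0.1923,0.2214)' >> h.py; cat > g.py <<'E'
from h import *
a=np.radians(4.7); c=np.array([.507,-.175]); g=c-.03*np.array([np.cos(a),np.sin(a)])
best=min((np.array(ik([*g,.12],Rd(a+s))) for s in(np.pi/2,-np.pi/2)),key=lambda q:abs(q[5])); print(best)
s=np.pi/2 if np.allclose(ik([*g,.12],Rd(a+np.pi/2)),best) else -np.pi/2; print(s)
robot.reach([*g,.12],Rd(a+s))
print(robot.move_linear([*g,.001],v=.1,threshold=10), robot.read_ee_pos())
clamp(100); print(robot.read_gripper_width(),robot.read_grasp_force(),robot.read_contact_force())
robot.move_linear([*g,.10],v=.12); robot.hold(.2)
print(robot.read_gripper_width(),robot.read_contact_force(),robot.read_time())
im=eyes.capture("scene"); cv2.imwrite("pics/lift.png",cv2.resize(im[120:320,80:330],None,fx=3,fy=3)[:,:,::-1])
E
python3 g.py
```

```text
[-3.37833208e+01  9.62264628e+00  1.06938280e+02 -2.54444375e-14
  6.34390732e+01  5.15166792e+01]
-1.5707963267948966
False [ 0.47763338 -0.17779906  0.0016257 ]
0.0362321619274286 98.9187977193069 [-3.311091    1.79242447  9.91666037]
0.0361149322287011 [-0.08293853 -0.52915699 -6.52161822] 7.275
```

View pics/lift.png

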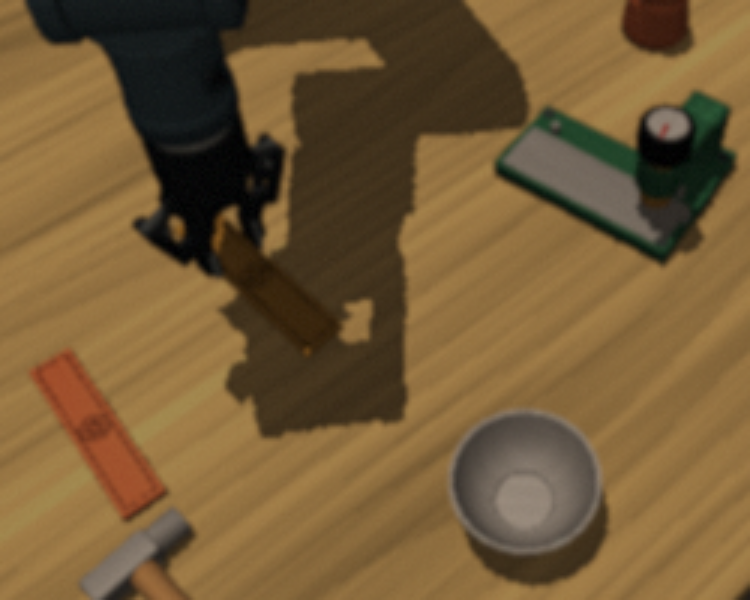

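The plate is lifted: near end around (153,194) and far end around (187,233) in the full image. The measured width of 36 mm (not 40) suggests a possible tilt, so I check the outline against a level plate.

```bash
cat > t.py <<'E'
from h import *
from scipy.optimize import least_squares
from scipy.spatial.transform import Rotation as Ro
def plate_mesh(q,a,tcp):  # q: along offset, pitch, roll, z
    R=Ro.from_euler("zyx",[a,q[1],q[2]]).as_matrix()
    P=np.array([(x,y,z) for x in(-.09,.09) for y in(-.02,.02) for z in(0,.008)])
    return P@R.T+tcp+np.array([np.cos(a)*q[0],np.sin(a)*q[0],q[3]])
def check(a):
    tcp=robot.read_ee_pos(); ms={}
    for c in("scene","top"):
        eyes.capture(c); r=nets.outline_of("brass_plate",c)
        if r: ms[c]=r[0]["mask"]; print(c,r[0]["score"],ms[c].sum())
    def iou(q):
        t=0
        for c,m in ms.items():
            h=cv2.convexHull(proj(plate_mesh(q,a,tcp),c).astype(np.float32))
            z=np.zeros((384*4,512*4),np.uint8); cv2.fillConvexPoly(z,((h+.5)*4).astype(int),1)
            z=cv2.resize(z,(512,384),interpolation=cv2.INTER_AREA)>0 if 0 else cv2.resize(z.astype(np.float32),(512,384),interpolation=cv2.INTER_AREA)
            t+=np.minimum(z,m).sum()/np.maximum(z,m).sum()
        return t/max(len(ms),1)
    L=[]
    for o in np.arange(.02,.045,.005):
        for p in np.radians(np.arange(-16,33,4)):
            for ro in np.radians([-12,0,12]): L.append((round(iou((o,p,ro,-.001-np.sin(p)*o)),3),o,np.degrees(p).round(),np.degrees(ro).round()))
    L.sort(reverse=True); print(*L[:7],sep="\n")
if __name__=="__main__": check(np.radians(4.7))
E
python3 t.py
```

```text
scene 0.87 810
top 0.73 399
(np.float32(0.593), np.float64(0.030000000000000002), np.float64(0.0), np.float64(-12.0))
(np.float32(0.587), np.float64(0.030000000000000002), np.float64(0.0), np.float64(0.0))
(np.float32(0.582), np.float64(0.035), np.float64(0.0), np.float64(-12.0))
(np.float32(0.578), np.float64(0.035), np.float64(0.0), np.float64(0.0))
(np.float32(0.578), np.float64(0.030000000000000002), np.float64(4.0), np.float64(0.0))
(np.float32(0.577), np.float64(0.030000000000000002), np.float64(4.0), np.float64(-12.0))
(np.float32(0.576), np.float64(0.030000000000000002), np.float64(0.0), np.float64(12.0))
```

The plate is level with a 30 mm offset, as planned. Now I place it on the bed and slide it in.

```bash
cat > p.py <<'E'
from h import *
A=CL[2]; R=Rd(A-np.pi/2)
def W(x,y,z): return cl2w(CL,(x/1e3,y/1e3,z/1e3))[0]
def loc():
    p=robot.read_ee_pos(); d=np.array(p[:2])-CL[:2]; c,s=np.cos(A),np.sin(A)
    return np.round(np.array([c*d[0]+s*d[1],-s*d[0]+c*d[1],p[2]])*1e3,1)
def F():
    f=np.array(robot.read_contact_force()); c,s=np.cos(A),np.sin(A); return np.round([c*f[0]+s*f[1],-s*f[0]+c*f[1],f[2]],1)
E
python3 - <<'E'
from p import *
robot.reach(W(-152,-21,100),R); 
robot.move_linear(W(-152,-21,35),v=.12); robot.hold(.2); print(loc(),F())
print(robot.move_linear(W(-152,-21,17),v=.02,threshold=6),loc(),F())
l=loc(); z=l[2]+.7
robot.move_linear(W(-152,-21,z),v=.02); print(loc(),F())
print(robot.move_linear(W(-95,-21,z),v=.05,threshold=15),loc(),F(),robot.read_gripper_width())
print(robot.move_linear(W(loc()[0],5,z),v=.02,threshold=12),loc(),F())
print(robot.move_linear(W(-80,loc()[1],z),v=.02,threshold=12),loc(),F(),robot.read_gripper_width(),robot.read_time())
for c,(x,y) in dict(top=(150,140),scene=(225,110)).items():
    im=eyes.capture(c)
    if c=="scene": cv2.imwrite("pics/in.png",cv2.resize(im[y:y+130,x:x+130],None,fx=4.5,fy=4.5,interpolation=cv2.INTER_CUBIC)[:,:,::-1])
E
```

```text
[-151.1  -21.2   36. ] [-0.5  0.  -7.5]
True [-152.1  -21.    22.1] [-0.2  0.5  4.8]
[-151.8  -21.    22.6] [ 0.5  1.  -4.7]
False [-94.9 -21.   22.9] [ 1.   0.2 -4.8] 0.036052066239446186
True [-94.9  -0.8  22.4] [ 1.8 -3.2 -2.5]
True [-95.   -0.9  22.1] [-0.7 -0.5  5.9] 0.03579366375271738 13.2
```

View pics/in.png

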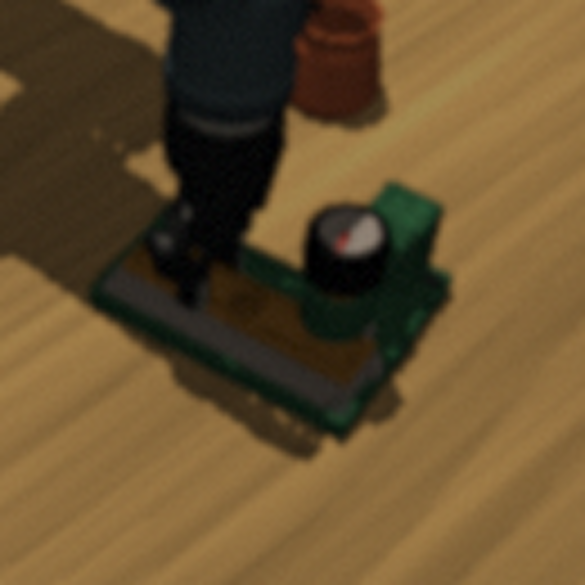

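The plate is under the foot against the side pins (y ≈ −0.9 mm). The x slide stopped early on a force transient at about −95, so I retry it, then release and push from the end and the side.

```bash
python3 - <<'E'
from p import *
robot.move_linear(W(-95,-1,22.9),v=.02); robot.hold(.3); print(loc(),F())
print(robot.move_linear(W(-80,-1,22.9),v=.015,threshold=12),loc(),F(),robot.read_gripper_width())
robot.hold(.1); l=loc()
ungrasp(); robot.hold(.1); print(loc(),F())
# rise, close, push the -y edge at mid-plate, then near end
robot.move_linear(W(l[0],l[1],80),v=.15); clamp(40)
robot.reach(W(-75,-50,60),R); robot.move_linear(W(-75,-50,23),v=.1,threshold=10); robot.hold(.2); print(loc(),F())
print("y push",robot.move_linear(W(-75,-15,23),v=.02,threshold=12),loc(),F())
robot.move_linear(W(-75,-50,23),v=.1); robot.move_linear(W(-75,-50,60),v=.15)
robot.reach(W(-185,0,60),R); robot.move_linear(W(-185,0,23),v=.1,threshold=10); robot.hold(.2); print(loc(),F())
print("x push",robot.move_linear(W(-140,0,23),v=.02,threshold=12),loc(),F(),robot.read_time())
E
```

```text
[-95.2  -1.   22.6] [ 1.9 -0.2 -4. ]
True [-90.6  -1.   22.1] [-1.  -0.6  6.7] 0.03602267243608667
[-92.7  -1.   20.3] [-1.3  0.2 -0.1]
[-74.5 -50.   23.7] [-0.1  0.1 -0.5]
y push True [-75.  -27.1  22.8] [ 0.2 -3.1  2.5]
[-1.843e+02 -1.000e-01  2.370e+01] [-0.1 -1.  -0.8]
x push True [-161.     0.2   22.1] [-0.3 -0.3 -0.4] 22.075
```

```bash
python3 - <<'E'
from p import *
robot.move_linear(W(-164,0,23),v=.05); robot.hold(.2)
print("x push",robot.move_linear(W(-150,0,23),v=.02,threshold=22),loc(),F())
robot.move_linear(W(-185,0,40),v=.15); robot.move_linear(W(-185,0,180),v=.25)
for c,(x,y) in dict(top=(150,140),scene=(225,110)).items():
    im=eyes.capture(c); z=cv2.resize(im[y:y+130,x:x+130],None,fx=4.5,fy=4.5,interpolation=cv2.INTER_CUBIC)[:,:,::-1].copy()
    P=np.array([(-150,-20,28),(30,-20,28),(30,20,28),(-150,20,28)])/1e3
    cv2.polylines(z,[((proj(cl2w(CL,P),c)-[x,y]+.5)*4.5).astype(int)],True,(255,0,255),1)
    cv2.imwrite(f"pics/seat_{c}.png",z)
cv2.imwrite("pics/seat.png",np.hstack([cv2.resize(cv2.imread(f"pics/seat_{c}.png"),(400,400)) for c in("top","scene")]))
# knob grip options: J6 over yaw
for d in range(0,360,30):
    q=ik(W(0,0,114),Rd(np.radians(d))); print(d,None if q is None else np.round(q,0).tolist())
print(robot.read_time(),robot.read_moment(),F())
E
```

```text
x push True [-161.     0.4   21.5] [-0.9 -0.2  0.9]
0 [7.0, 28.0, 83.0, -0.0, 69.0, 7.0]
30 [7.0, 28.0, 83.0, -0.0, 69.0, -23.0]
60 [7.0, 28.0, 83.0, -0.0, 69.0, -53.0]
90 [7.0, 28.0, 83.0, -0.0, 69.0, -83.0]
120 [7.0, 28.0, 83.0, -0.0, 69.0, -113.0]
150 [7.0, 28.0, 83.0, -0.0, 69.0, -143.0]
180 [7.0, 28.0, 83.0, -0.0, 69.0, -173.0]
210 [7.0, 28.0, 83.0, -0.0, 69.0, 157.0]
240 [7.0, 28.0, 83.0, -0.0, 69.0, 127.0]
270 [7.0, 28.0, 83.0, -0.0, 69.0, 97.0]
300 [7.0, 28.0, 83.0, -0.0, 69.0, 67.0]
330 [7.0, 28.0, 83.0, -0.0, 69.0, 37.0]
24.1667 [-0.0345195   0.06081905 -0.00135918] [0.1 0.6 0.2]
```

View pics/seat.png

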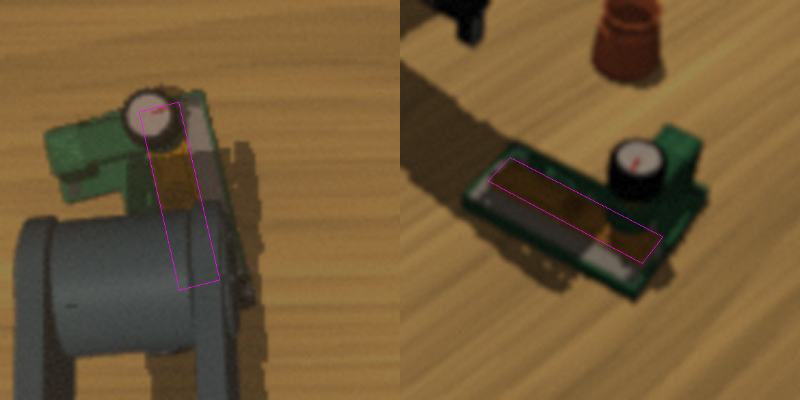

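The scene view shows the plate inside its expected outline (far end at about (650,250), near end at (500,170)), and the repeat push stopped at the same place, so it is seated. Now I grip the knob and make a few test turns.

```bash
cat >> p.py <<'E'
Z0=114.
def kpose(th,slip=0): # th rad turned clockwise from grip start
    return W(0,0,Z0-2.5*(th-slip)), Rd(np.radians(172)-th)
def step(th,slip=0):
    q=ik(*kpose(th,slip)); robot.movej(q); return robot.read_moment()[2]
E
python3 - <<'E'
from p import *
ungrasp()
p,r=kpose(0); p2=p.copy(); p2[2]=.19
robot.reach(p2,r); robot.move_linear(p,v=.12,threshold=15); robot.hold(.2); print(loc(),F(),robot.read_moment(),robot.read_qpos()[5])
clamp(60); robot.hold(.2); print(robot.read_gripper_width(),F(),robot.read_moment(),robot.read_time())
for t in np.arange(.1,.55,.1): print(t,step(t),robot.read_time(),robot.read_qpos()[5],F())
robot.hold(.1); print(robot.read_moment(),F())
E
```

```text
[  0.8  -0.  115.3] [-0.7  0.3  0.2] [-0.02532803 -0.01173127  0.02659535] -165.41658155190962
0.04830511154061518 [-0.6 -0.6  5.4] [-0.01090544  0.34850744  0.02793768] 30.1583
0.1 0.29389484050396975 30.4083 -159.68095359664346 [-1.1 -0.2  6.8]
0.2 0.2664064274282546 30.6583 -153.95676481000575 [-0.4  0.8  6.6]
0.30000000000000004 0.2959377927200313 30.9083 -148.2276149769359 [-1.2  0.3  6.2]
0.4 0.2521970365586801 31.1583 -142.4957358093216 [-0.6 -0.2  6.3]
0.5 0.2356649945881461 31.4083 -136.7660263972532 [-1.5 -0.   5.5]
[0.08633593 0.29044961 0.26918588] [-0.6  1.   6.3]
```

```bash
python3 - <<'E'
from p import *
t=.5; pk=0; L=[]; tp=None
while t<4.6:
    t+=.1 if pk<.38 else .05
    m=step(t, 0 if pk<.5 or tp is None else max(0,t-tp)); L.append((round(t,2),round(m,2)))
    if m>pk: pk=m; tp=t
    if pk>.45 and m<0.0: break
    if pk>.45 and t-tp>.5: break
print(L,pk,tp,F(),robot.read_time(),robot.read_gripper_width(),robot.read_qpos()[5]); open("t.txt","w").write(f"{t} {tp}")
E
```

```text
[(0.6, np.float64(0.3)), (0.7, np.float64(0.3)), (0.8, np.float64(0.35)), (0.9, np.float64(0.25)), (1.0, np.float64(0.33)), (1.1, np.float64(0.27)), (1.2, np.float64(0.27)), (1.3, np.float64(0.31)), (1.4, np.float64(0.33)), (1.5, np.float64(0.3)), (1.6, np.float64(0.27)), (1.7, np.float64(0.3)), (1.8, np.float64(0.28)), (1.9, np.float64(0.34)), (2.0, np.float64(0.42)), (2.05, np.float64(0.41)), (2.1, np.float64(0.47)), (2.15, np.float64(0.49)), (2.2, np.float64(0.49)), (2.25, np.float64(0.51)), (2.3, np.float64(0.52)), (2.35, np.float64(0.63)), (2.4, np.float64(0.66)), (2.45, np.float64(0.2)), (2.5, np.float64(0.14)), (2.55, np.float64(0.09)), (2.6, np.float64(0.01)), (2.65, np.float64(-0.12))] 0.663060459445533 2.399999999999999 [-5.5 -0.3 13.4] 38.5083 0.04826852244841303 -13.558288729456502
```

Torque peaked at 0.66 N m and changed sign at 2.6 rad, so the knob stands at about 0.45 on its spindle. I ease it on toward 0.75, watching the moment.

```bash
python3 - <<'E'
from p import *
z=[]
for t in(2.7,2.75,2.8,2.85,2.9,2.94): z.append((t,round(step(t,t-2.4),2)))
print(z); robot.hold(.2); print(robot.read_moment(),F(),robot.read_time())
E
```

```text
[(2.7, np.float64(-0.26)), (2.75, np.float64(-0.13)), (2.8, np.float64(0.08)), (2.85, np.float64(0.31)), (2.9, np.float64(0.45)), (2.94, np.float64(0.48))]
[-0.33969593  1.26259098  0.51947343] [-5.9 -0.1 13.2] 40.2083
```

The knob has snapped to the first click (zero moment at about 2.79 rad) and is now loading up again. I back off to zero torque and let go.

```bash
python3 - <<'E'
from p import *
for t in(2.91,2.88,2.85,2.82):
    m=step(t,t-2.4); print(t,round(m,2))
    if m<.12: break
robot.hold(.1); print(robot.read_moment()[2])
ungrasp(); robot.hold(.1)
p=np.array(robot.read_ee_pos()); robot.move_linear([*p[:2],.2],v=.15); robot.reach(W(-230,-60,220),R); robot.hold(.3)
print(robot.read_time(),F())
r=[]
for c,(x,y) in dict(top=(150,140),scene=(225,110)).items():
    im=eyes.capture(c); z=cv2.resize(im[y:y+130,x:x+130],None,fx=4.5,fy=4.5,interpolation=cv2.INTER_CUBIC)[:,:,::-1].copy(); r.append(cv2.resize(z,(400,400)))
cv2.imwrite("pics/end.png",np.hstack(r))
E
```

```text
2.91 0.46
2.88 0.39
2.85 0.26
2.82 0.18
0.08330929121598465
44.1417 [0.2 0.7 0.8]
```

View pics/end.png

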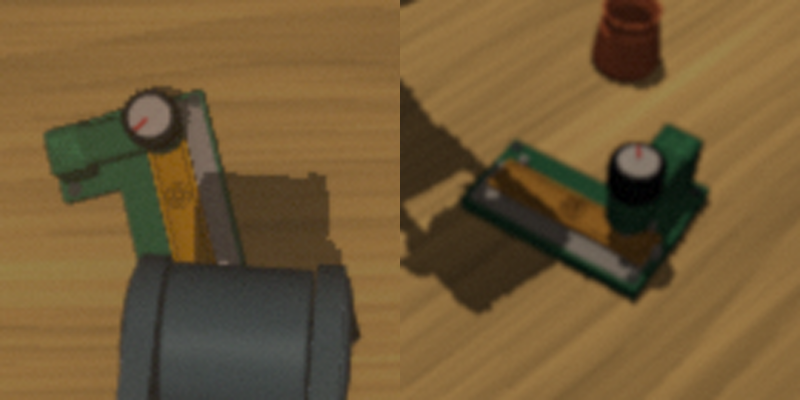

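The plate lies straight on the bed under the foot. The knob's pointer has turned about 155° clockwise, to the lower left of the knob at (150,115), matching the 2.8 rad I commanded.

```bash
python3 -c "
from rig import ticket
print(ticket.hand_in())"
```

```text
the job is handed in; nothing more can be done
None
```

I handed the job in at about 44 s: the brass plate was pushed against the end and side pins and clamped with one click, going by touch, torque and camera readings (hand-in gave no verdict), and nothing else was touched.

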